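Seat the glue pot and hold down its recessed reset

TASK

Lower the lidded glue pot (do not drop it) onto the grey heater base so that the two steel pegs come up through the two matching holes of its foot and the foot lies flat on the base, and let go of it. Then take the brad pusher (the tool with the plain round, flat-topped handle) from the wooden tool block, reach its steel shank down through the reset hole in the pot's foot and push the recessed reset button all the way down. Finish while still gripping the pusher and holding the button down; leave the other tools and things on the bench where they are.

Things in the scene. Friction and masses are not known exactly. Their poses are not given: they have to be found in the camera images.
- heater: Grey heater base, a box 150 (x) by 240 (y) by 45 mm high, fixed. Origin: centre of its underside. Two upright steel pegs, 10 mm diameter, at x -42 and +42, y +30 mm rise 22 mm above its top (last 10 mm tapered). A round well 24 mm wide at x 0, y +80 mm holds the reset button. Black knob on the robot-facing (-x) side. Yaw within 20 degrees of the world axes.
- heater_seat (a point): Centre of the heater base's top face, 45 mm above its origin, same axes. The pot is home when the pot's origin is at this point with x and y axes the same way.
- pot: Lidded glue pot, 0.3 to 0.6 kg, 84 mm high. Flat foot 120 (x) by 210 (y) by 6 mm; origin: centre of the foot's underside. The round pot (100 mm, lid 106 mm, lid top at z 50) and centre of mass are near y -45 mm. The foot's free end has two 15 mm peg holes at x -42 and +42, y +30 mm, and an 18 mm reset hole at x 0, y +80. Starts on the bench left or right of the heater, yaw within 25 degrees.
- pot_grip (a point): Middle of the wooden grip ridge on the pot's lid, at x 0, y -45, z 67 mm in the pot's axes. The ridge is 24 mm wide (x), 60 mm long (y), 34 mm tall, from the lid at z 50 to z 84 mm: pinch across its width.
- pot_hole (a point): Centre of the reset hole, on the upper face of the pot's foot (x 0, y +80, z 6 mm in the pot's axes).
- reset (a joint): Travel of the reset button: 0 is up, 0.006 m is all the way down on its stop. A spring pushes it back: about 1 N to start, about 5 N all the way down; it comes up again when let go.
- reset_top (a point): Centre of the top of the reset button (black, 18 mm wide), which moves with it. At rest it lies 15 mm below the top of the heater base, at x 0, y +80 mm in the heater's axes, so 21 mm below the upper face of the foot of the seated pot. It is pressed straight down.
- block: Wooden tool block 70 (x) by 190 (y) by 75 mm high, fixed, on the other side of the heater from the pot's start. Origin: centre of its underside. Three 12 mm holes in its top at y -60, 0 and +60 mm (x 0), each with an upright tool, in any order, so leave room along y by closing across x. Yaw within 20 degrees of the world axes.
- pusher: Brad pusher, 70 g, upright in one hole of the block: plain round wooden handle, 22 mm diameter, 80 mm long, flat top, brass band at its lower end; below it a straight blunt steel shank 8 mm in diameter, 70 mm long. Origin: the blunt end; z along the tool to the handle's top at 150 mm. The handle rests on the block's top, the shank is in the hole: lift over 75 mm to clear.
- pusher_grip (a point): Point on the axis of the pusher's handle, 120 mm above its blunt end (handle from 70 to 150 mm).
- awl: Bystander in the block: an awl with a short bulb-shaped wooden handle 36 mm wide on a brass collar, top 50 mm above the block. Origin on its axis 70 mm below the block's top.
- rasp: Bystander in the block: a tool with a flat wooden handle 30 by 14 mm, top 60 mm above the block. Origin on its axis 70 mm below the block's top.
- chisel: Bystander: wood chisel 250 mm long lying on the bench near the robot; origin on its long axis near the ferrule.
- mallet: Bystander: wooden mallet lying on the bench beyond the work area; head 70 by 130 by 60 mm; origin under the handle.
- bottle: Bystander: white bottle 60 mm in diameter, 150 mm high, standing beyond the heater base; origin at the centre of its underside.
- knife: Bystander: marking knife 170 mm long lying on the bench beyond the work area on the right; origin at the front end of the handle.
- cork: Bystander: cork 24 mm in diameter, 40 mm high, standing on the bench near the robot; origin at the centre of its underside.
Things that resemble listed ones, but are neither listed nor needed, are in the scene too. What is shaped like the pot but turquoise is not meant.

How it is judged:
On the way, in this order (a step that is already met when the one before it is completed fails the run):
1. the pot is home on the heater base: foot flat on it, pegs through the holes, let go (horizontal distance between pot and heater_seat below 0.005 m and z of pot in the frame of heater_seat between -0.003 and 0.003 m and angle between pot's own z axis and vertical below 0.05 rad and contact force between the fingers and pot below 0.1 N and linear speed of pot below 0.02 m/s), for 0.2 s.
2. the pusher is out of the block, in the fingers (height (world z) of pusher above 0.06 m and contact force between the fingers and pusher above 0.5 N), for 0.1 s.
At the end, for the whole second after the job is handed in: Pot home on the heater base (5 mm sideways, 3 mm in height, tilt 0.05 rad, turn 0.12 rad) and at rest; the fingers grip the pusher, whose shank stands in the reset hole (tilt under 0.35 rad) and holds the button down at least 4.5 of its 6 mm with over 2.5 N (value of joint reset above 0.0045 m and contact force between pusher and reset above 2.5 N and contact force between the fingers and pusher above 0.5 N and horizontal distance between pusher and pot_hole below 0.012 m and angle between pusher's own z axis and vertical below 0.35 rad and horizontal distance between pot and heater_seat below 0.005 m and z of pot in the frame of heater_seat between -0.003 and 0.003 m and angle between pot's own z axis and vertical below 0.05 rad and angle between the x axis of pot and the x axis of heater_seat, either way round below 0.12 rad and linear speed of pot below 0.02 m/s); the arm keeps its last pose, push and grip.
It fails at once if the pot is dropped (falling faster than 0.45 m/s out of the fingers) (linear speed of pot above 0.45 m/s and contact force between the fingers and pot below 0.05 N).
It fails at once if a bystander is moved by more than 40 mm or the bottle is knocked over (distance of any of awl, rasp, chisel, mallet, bottle, knife, cork from where it was at the start of the episode above 0.04 m or angle between bottle's own z axis and vertical above 0.5 rad).
It also fails if it takes over 61 s, if anything falls off the work surface, if the arm or the gripper's body presses on something with over 40 N, if the wrist force passes 120 N, or if a joint passes its speed limit or range.

ROBOT

A 7-joint arm with a two-finger parallel gripper is mounted at the origin on the work surface. World frame = base frame: x ahead of the robot, y to its left, z up, the work surface at z = 0. Lengths are in m, angles in rad, forces in N, time in s.
With the tool pointing down it reaches from about 0.425 to 0.925 m from the base axis. Payload 6.8 kg.
Tool frame: the origin (TCP) lies on the centre line of the jaws, within the pads' length; the fingertips stand bot.tip_reach ahead of it and the grasp point (between the pads) lies 3 mm ahead of it (bot.tip_reach is the distance from the TCP to the fingertips, in m); z points along the fingers, y is the line along which they close (so a half turn about z gives the same grasp; the last joint's range is limited). The gripper opens to 85 mm and grips with 20 to 120 N. Pads are 22 mm wide; open, the fingers measure 114 mm over their backs; the gripper's body (76 mm by 85 mm) begins 54 mm behind the grasp point. The pads swing forward as they close: fully open they stand 13 mm farther back than shut.
Start: joints at [1.194, 0.477, 0.022, 1.555, -0.011, 1.109, -0.083], TCP at [0.179, -0.651, 0.222] pointing down, gripper open.
Joint ranges: [-2.96, 2.96], [-0.34, 2.1], [-1.41, 1.46], [0.24, 2.44], [-1.37, 4.51], [0.17, 1.92], [-2.96, 2.96]. Speed limits (rad/s): [2.39, 2.39, 3.14, 3.14, 3.14, 3.14, 3.14].

INTERFACE

Orientations are given as a unit quaternion [w, x, y, z].
In Python, from station import bot gives the robot as it stands.
- The arm moves only by the tool jog_arm, never from a script. Its argument "deltas" is a list of rows, each a list of 7 numbers: the shift along the world's x, y, z in m, then the turn, a rotation vector about the world's x, y, z in rad, then the opening, from 0 (shut) to 1 (fully open). In form: [[x, y, z, rx, ry, rz, grip], ...]. A call has 1 to 10 rows; each row shifts and turns the commanded pose from where the row before left it; what a row does not reach is not made up. A row lasts 1/10 s, in which the tool goes at most 50 mm and 8.59 degrees, less where a joint would pass 70% of its speed; a pose out of reach is approached as far as the arm can. A call with a gripper value outside its range is refused whole. The fingers move at their own pace and stop on an object; "newtons" is the grip in N (left out, the last holds). Time passes only in rows, so rows that do not move let the fingers close. It gives the time, the measured TCP pose, the force, the opening and the grip force at its end, in the units of the state.
- bot.get_obs(): the state, without advancing time (a new reading comes with each control period).
- bot.read_camera(name): name is "side" or "top" or "wrist"; returns a dict with "img" (400x640x3 uint8, red, green, blue), "K" (3x3 intrinsics, pixels), "dist_coeffs" ([k1, k2, p1, p2, k3] as OpenCV has them; the pictures are not rectified), "eye" and "attitude" of the camera in the world. Camera axes: x right, y down, z forward; pixel columns grow to the right and rows downward; lengths in m; the calibration is good to about 2 mm. A picture is of the moment at which its call begins. There is no depth.
- bot.hand_in(): hands the job in; it is judged then, once.
The state is a dict: "t": time; "q": joint angles; "joint_vel": joint speeds; "joint_torque": joint torques, N m; "eef_pos": TCP position; "tool_rot": TCP orientation; "contact_force": force on the tool from outside, world axes, zero at the start; "torque": the same for the moment, N m; "gripper_width": opening from 0.0 (shut) to 1.0 (fully open); "grasp_force": force on a finger pad.
Only numpy, scipy, OpenCV 4.12 (cv2) and the standard library are available. Lean on these libraries where they do the work, as an engineer would, in place of code of your own. Each camera call takes 0.05 s, during which the arm holds its last target. There are 200 camera calls.

## Working session

There is one attempt and no reset: what is moved stays moved. The work goes in short steps, Python scripts to look and compute and a tool call to move; the robot and the scene stay as the last step left them, time stands still between calls to the robot, and variables do not carry over. Pictures are saved under pics/ and viewed, at most 10 in all, crops included, and the job is handed in when it is done.

Besides the shell and the picture viewer there is one more tool, called after ">>>" as name([rows], argument=value, ...), one row to a line, values as JSON. jog_arm: Moves the arm, as the interface text tells. Its arguments: {"type":"object","properties":{"deltas":{"type":"array"},"newtons":{"type":"number"}},"required":["deltas"]}

```bash
mkdir -p pics; cat > h.py <<'E'
import numpy as np, cv2
from scipy.spatial.transform import Rotation as R
from station import bot
def quat(q): return R.from_quat([q[1],q[2],q[3],q[0]])
def cam(n,save=None):
    c=bot.read_camera(n)
    if save: cv2.imwrite('pics/'+save,c['img'][:,:,::-1])
    return c
def att(c):
    a=np.array(c['attitude'],float)
    return a if a.shape==(3,3) else quat(a).as_matrix()
def ray(c,uv):
    p=cv2.undistortPoints(np.array(uv,float).reshape(-1,1,2),np.array(c['K']),np.array(c['dist_coeffs'])).reshape(-1,2)
    return np.array(c['eye']),np.c_[p,np.ones(len(p))]@att(c).T
def onz(c,uv,z):
    e,d=ray(c,uv); return e+d*((z-e[2])/d[:,2])[:,None]
def proj(c,P):
    A=att(c); r=cv2.Rodrigues(A.T)[0]; t=-A.T@np.array(c['eye'])
    return cv2.projectPoints(np.array(P,float).reshape(-1,3),r,t,np.array(c['K']),np.array(c['dist_coeffs']))[0].reshape(-1,2)
E
python3 - <<'E'
from h import *
o=bot.get_obs(); print({k:np.round(v,3) for k,v in o.items()}, bot.tip_reach)
for n in('top','side'):
    c=cam(n,n+'0.png'); print(n,np.round(c['eye'],3),np.round(c['attitude'],3),np.array(c['K']).tolist(),c['dist_coeffs'])
E
```

```text
{'t': np.float64(0.0), 'q': array([ 1.194,  0.478,  0.022,  1.556, -0.012,  1.109, -0.083]), 'joint_vel': array([-0.   , -0.001,  0.   , -0.002, -0.001, -0.001,  0.001]), 'joint_torque': array([-1.0000e-03, -5.9644e+01,  1.6070e+00, -2.8120e+01,  1.2000e-02,
        9.0000e-03, -0.0000e+00]), 'eef_pos': array([ 0.179, -0.65 ,  0.221]), 'tool_rot': array([-0.001,  0.991,  0.134, -0.   ]), 'contact_force': array([ 0.919,  1.092, -0.23 ]), 'torque': array([ 0.079, -0.036, -0.018]), 'grasp_force': np.float64(0.0), 'gripper_width': np.float64(0.999)} 0.022
top [0.398 0.018 1.265] [ 0.031 -0.705  0.708 -0.026] [[421.84608752821816, 0.0, 317.1185376465552], [0.0, 421.84608752821816, 204.07418244174917], [0.0, 0.0, 1.0]] [0.00634108 0.         0.         0.         0.        ]
side [-0.064 -0.499  0.648] [-0.404  0.822 -0.355  0.189] [[362.4545616134628, 0.0, 318.1657437235945], [0.0, 362.4545616134628, 204.42623149444367], [0.0, 0.0, 1.0]] [-0.07235106  0.          0.          0.          0.        ]
```

View pics/top0.png

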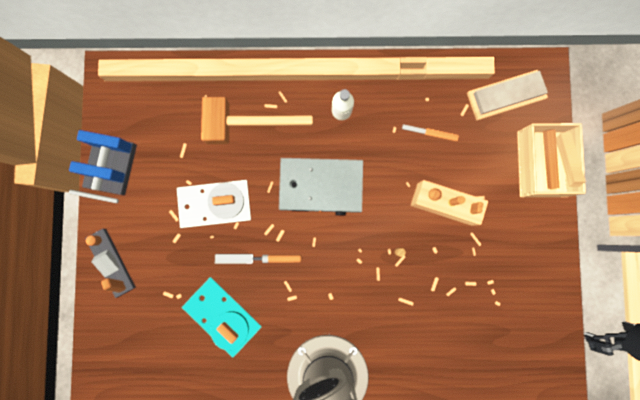

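View pics/side0.png

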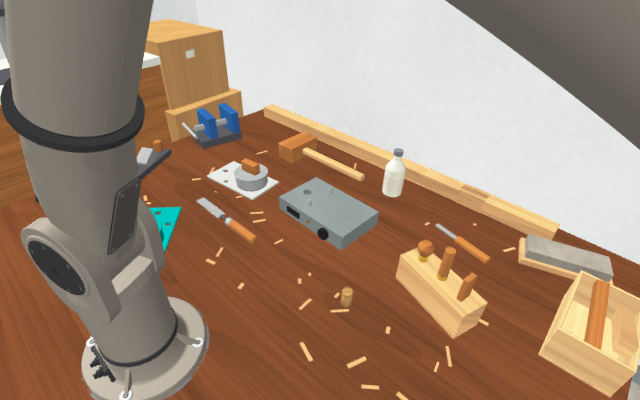

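The top view shows the heater at (321,185) with its well at (293,184). The white pot is at (214,203), ridge (223,200), with its holes on the left (+y). The block is at (450,202) with its tools in a row at (433,194), (460,201) and (477,208). In the side view the middle tool is the tall round one, the pusher. The bulb-shaped awl is left of it and the flat rasp is right.

```bash
cat > m.py <<'E'
from h import *
c=cam('top'); im=c['img']; hsv=cv2.cvtColor(im,cv2.COLOR_RGB2HSV)
def rect(mask,box,z,name):
    m=np.zeros_like(mask); x0,y0,x1,y1=box; m[y0:y1,x0:x1]=mask[y0:y1,x0:x1]
    m=cv2.morphologyEx(m,cv2.MORPH_OPEN,np.ones((3,3)))
    k=max(cv2.findContours(m,cv2.RETR_EXTERNAL,cv2.CHAIN_APPROX_NONE)[0],key=cv2.contourArea)
    P=onz(c,k.reshape(-1,2),z)[:,:2]
    (cx,cy),(w,h),a=cv2.minAreaRect((P*1000).astype(np.float32))
    B=cv2.boxPoints(((cx,cy),(w,h),a)); e=max(B[1]-B[0],B[2]-B[1],key=np.linalg.norm); e=e if e[1]>0 else -e
    yaw=np.arctan2(-e[0],e[1]); print(name,'centre',cx,cy,'size',w,h,'yaw deg',np.degrees(yaw))
low=(hsv[...,1]<60).astype(np.uint8)*255
rect(low,(165,165,260,240),0.006,'pot')
rect(low,(270,145,375,225),0.045,'heater')
wood=((hsv[...,1]<150)&(hsv[...,2]>170)).astype(np.uint8)*255
rect(wood,(405,170,495,230),0.075,'block')
big=cv2.resize(im[140:240,165:275],None,fx=7,fy=6,interpolation=cv2.INTER_CUBIC)
a=cv2.resize(im[145:240,165:375],None,fx=3.8,fy=3.1); b=cv2.resize(im[165:235,400:500],None,fx=4,fy=4)
out=np.zeros((295+280,800,3),np.uint8); out[:294,:798]=cv2.resize(a,(798,294)); out[295:575,:400]=b
s=cam('side')['img']; out[295:575,400:]=cv2.resize(s[225:345,390:500],(400,280))
cv2.imwrite('pics/crop1.png',out[:,:,::-1])
E
python3 m.py
```

```text
pot centre 502.5155029296875 339.4408874511719 size 122.257568359375 212.77572631835938 yaw deg 6.135564
heater centre 548.8549194335938 17.405860900878906 size 240.54107666015625 161.04925537109375 yaw deg -1.8359191
block centre 496.8381652832031 -345.1211853027344 size 207.5939483642578 89.39447784423828 yaw deg -16.314901
```

View pics/crop1.png

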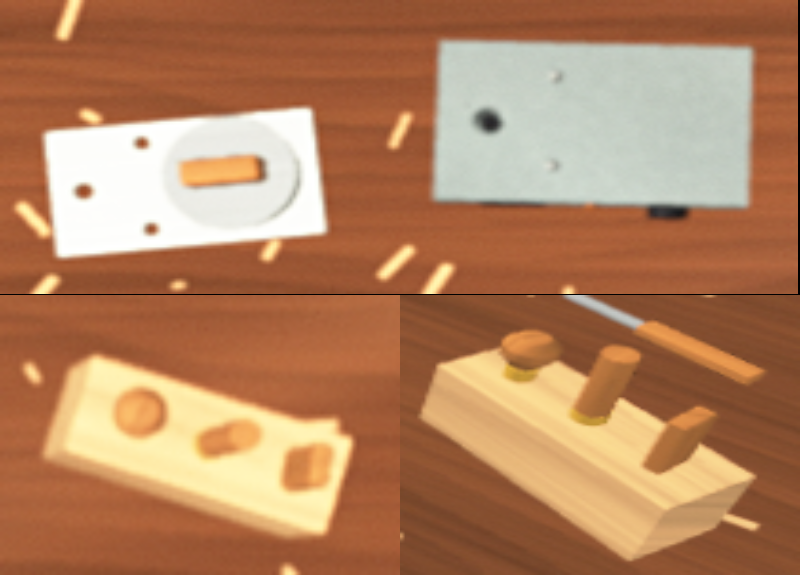

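>>> jog_arm([
  [0.03, 0.03, 0.02, 0, 0, 0.1, 1],
  [0.03, 0.03, 0.02, 0, 0, 0.1, 1],
  [0.03, 0.03, 0.02, 0, 0, 0.1, 1],
  [0.03, 0.03, 0.02, 0, 0, 0.1, 1],
  [0.03, 0.03, 0.02, 0, 0, 0.1, 1],
  [0.03, 0.03, 0.02, 0, 0, 0.1, 1],
  [0.03, 0.03, 0.02, 0, 0, 0.1, 1],
  [0.03, 0.03, 0, 0, 0, 0.1, 1],
  [0.03, 0.03, 0, 0, 0, 0.1, 1],
  [0.03, 0.03, 0, 0, 0, 0.1, 1],
])

```text
t: 1.2
eef_pos: [0.4801, -0.3495, 0.362]
tool_rot: [0.0, 0.804, 0.594, -0.0]
contact_force: [0.3, -0.2, -0.5]
gripper_width: 1.002
grasp_force: 0.0
```

```bash
python3 - <<'E'
from h import *
o=bot.get_obs(); print(np.round(o['eef_pos'],3),quat(o['tool_rot']).as_matrix().round(3).tolist())
c=cam('wrist','w1.png'); print(np.round(c['eye'],3)); np.save('w1.npy',c,allow_pickle=True)
E
```

```text
[ 0.48  -0.349  0.362] [[0.294, 0.956, 0.0], [0.956, -0.294, -0.0], [-0.0, 0.0, -1.0]]
[ 0.501 -0.28   0.513]
```

View pics/w1.png

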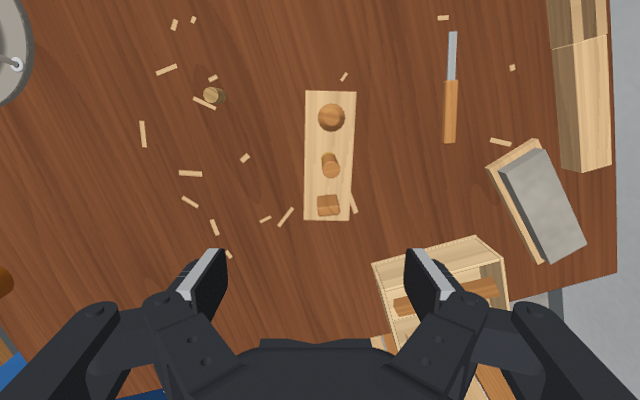

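The wrist view shows the block at (305–355, 91–220) with the awl at (331,117), the pusher at (330,163) and the rasp at (328,205).

```bash
python3 - <<'E'
from h import *
c=np.load('w1.npy',allow_pickle=True).item()
for uv,z in [((305,91),.075),((356,92),.075),((351,220),.075),((303,220),.075),((331,158),.155),((331,172),.080),((331,117),.12),((327,205),.13)]:
    print(uv,onz(c,[uv],z)[0].round(4))
im=c['img']; b=cv2.resize(im[85:225,290:370],(457,800)); cv2.imwrite('pics/crop2.png',cv2.resize(b,(342,600))[:,:,::-1])
E
```

```text
(305, 91) [ 0.4946 -0.2527  0.075 ]
(356, 92) [ 0.5614 -0.2745  0.075 ]
(351, 220) [ 0.5055 -0.4541  0.075 ]
(303, 220) [ 0.4343 -0.4322  0.075 ]
(331, 158) [ 0.5025 -0.3391  0.155 ]
(331, 172) [ 0.4971 -0.3712  0.08  ]
(331, 117) [ 0.5172 -0.2949  0.12  ]
(327, 205) [ 0.4799 -0.4022  0.13  ]
```

View pics/crop2.png

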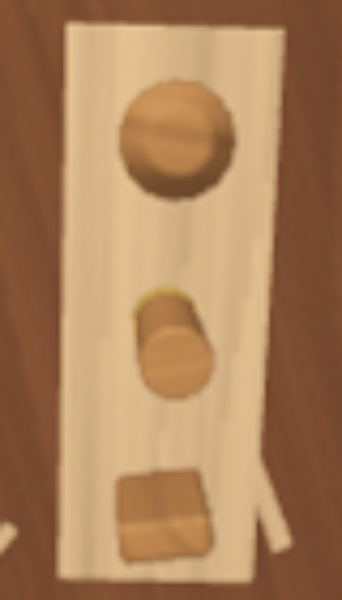

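>>> jog_arm([
  [0.0, 0.035, 0, 0, 0, 0.05, 1],
  [0.0, 0.035, 0, 0, 0, 0.05, 1],
  [0.0, 0.035, 0, 0, 0, 0.05, 1],
  [0.0, 0.035, 0, 0, 0, 0.05, 1],
  [0.0, 0.035, 0, 0, 0, 0.04, 1],
  [0.0, 0.035, 0, 0, 0, 0, 1],
  [0.0, 0.035, 0, 0, 0, 0, 1],
  [0.0, 0.035, 0, 0, 0, 0, 1],
  [0.0, 0, 0, 0, 0, 0, 1],
])

```text
t: 2.15
eef_pos: [0.4791, -0.0647, 0.3623]
tool_rot: [-0.0, 0.726, 0.688, 0.001]
contact_force: [-0.0, 1.0, 0.8]
gripper_width: 1.003
grasp_force: 0.0
```

```bash
python3 - <<'E'
from h import *
o=bot.get_obs(); print(np.round(o['eef_pos'],3))
c=cam('wrist','w2.png'); print(np.round(c['eye'],3)); np.save('w2.npy',c,allow_pickle=True)
E
```

```text
[ 0.479 -0.065  0.362]
[0.483 0.007 0.514]
```

View pics/w2.png

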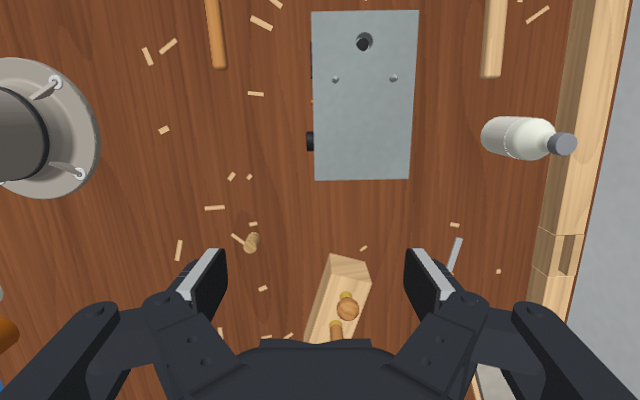

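The wrist view shows the heater at (311–419, 10–181), the peg tips near (335,79) and (394,77), and the well at (364,41).

```bash
python3 - <<'E'
from h import *
c=np.load('w1.npy',allow_pickle=True).item(); print('pusher top',onz(c,[(331.2,169.5)],.155)[0].round(4))
c=np.load('w2.npy',allow_pickle=True).item(); im=c['img']; hsv=cv2.cvtColor(im,cv2.COLOR_RGB2HSV)
m=((hsv[...,1]<60)&(hsv[...,2]>120)).astype(np.uint8)*255; m[:,:290]=0; m[:,440:]=0; m[200:]=0
m=cv2.morphologyEx(m,cv2.MORPH_CLOSE,np.ones((3,3)))
k=max(cv2.findContours(m,cv2.RETR_EXTERNAL,cv2.CHAIN_APPROX_NONE)[0],key=cv2.contourArea)
P=onz(c,k.reshape(-1,2),.045)[:,:2]*1000
r=cv2.minAreaRect(P.astype(np.float32)); print(r)
well=((hsv[...,2]<130)).astype(np.uint8); well[:25]=0;well[58:]=0;well[:,:345]=0;well[:,385:]=0
ys,xs=np.nonzero(well); print('well',xs.min(),xs.max(),ys.min(),ys.max(),onz(c,[(xs.mean(),ys.mean())],.045)[0].round(4), onz(c,[((xs.min()+xs.max())/2,(ys.min()+ys.max())/2)],.045)[0].round(4))
for uv in [(335,79),(394,77)]: print(onz(c,[uv],.067)[0].round(4),onz(c,[uv],.06)[0].round(4))
t=cam('top'); 
for nm,z,u in [('A',.067,(165+557/3.8,145+76/3.095)),('B',.067,(165+553/3.8,145+165/3.095)),('well',.045,(165+488/3.8,145+121/3.095))]: print('top',nm,onz(t,[u],z)[0].round(4))
big=cv2.resize(im[0:100,300:430],(780,600),interpolation=cv2.INTER_CUBIC); cv2.imwrite('pics/crop3.png',big[:,:,::-1])
E
```

```text
pusher top [ 0.4988 -0.3526  0.155 ]
((554.2711181640625, 17.254653930664062), (240.61399841308594, 150.50343322753906), 88.10054779052734)
well 356 372 32 50 [0.5567 0.0981 0.045 ] [0.5567 0.098  0.045 ]
[0.5124 0.0474 0.067 ] [0.5129 0.048  0.06  ]
[0.5945 0.0459 0.067 ] [0.5962 0.0465 0.06  ]
top A [0.5934 0.0427 0.067 ]
top B [0.5106 0.0459 0.067 ]
top well [0.5545 0.0962 0.045 ]
```

View pics/crop3.png

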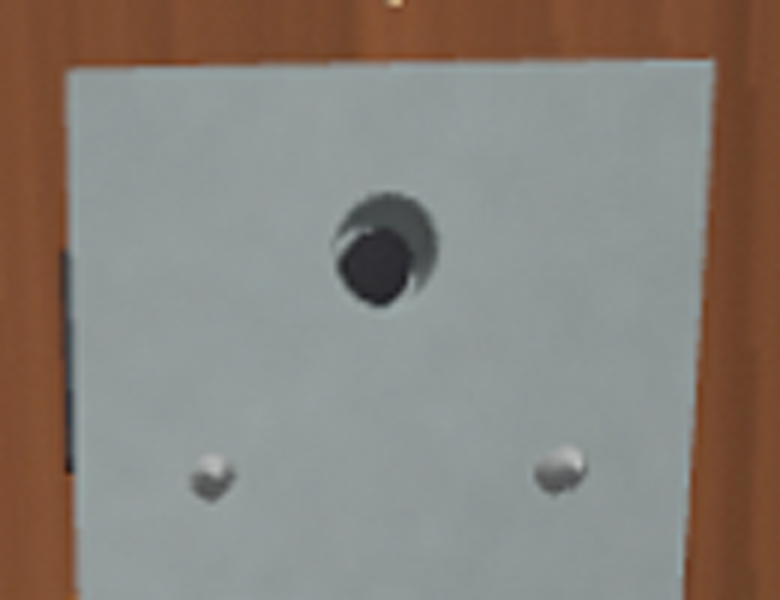

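>>> jog_arm([
  [0.0, 0.04, 0, 0, 0, 0.04, 1],
  [0.0, 0.04, 0, 0, 0, 0.04, 1],
  [0.0, 0.04, 0, 0, 0, 0.04, 1],
  [0.0, 0.03, 0, 0, 0, 0.04, 1],
  [0, 0, 0, 0, 0, 0, 1],
])

```text
t: 2.75
eef_pos: [0.479, 0.0829, 0.362]
tool_rot: [-0.0, 0.669, 0.743, 0.001]
contact_force: [0.2, 0.7, 0.4]
gripper_width: 0.999
grasp_force: 0.0
```

```bash
python3 - <<'E'
from h import *
o=bot.get_obs(); print(np.round(o['eef_pos'],4))
c=cam('wrist','w3.png'); np.save('w3.npy',c,allow_pickle=True)
E
```

```text
[0.479  0.0829 0.362 ]
```

View pics/w3.png

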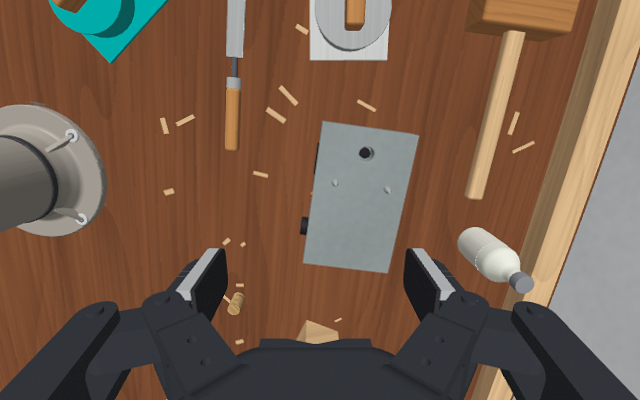

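The wrist view shows the heater at (303–418, 121–273) and the lower end of the pot at the top of the picture. I'll move on over the pot and measure both by contour.

>>> jog_arm([
  [0.007, 0.03, 0, 0, 0, 0, 1],
  [0.007, 0.04, 0, 0, 0, 0, 1],
  [0.007, 0.04, 0, 0, 0, 0, 1],
  [0.007, 0.03, 0, 0, 0, 0, 1],
  [0, 0, 0, 0, 0, 0, 1],
])

```text
t: 3.3
eef_pos: [0.5077, 0.2215, 0.3612]
tool_rot: [-0.001, 0.671, 0.742, 0.0]
contact_force: [0.1, -0.1, 1.1]
gripper_width: 0.997
grasp_force: 0.0
```

```bash
cat > m2.py <<'E'
from h import *
def rect(c,box,z,name,vmin=120,smax=60,tool=None):
    hsv=cv2.cvtColor(c['img'],cv2.COLOR_RGB2HSV); m=((hsv[...,1]<smax)&(hsv[...,2]>vmin)).astype(np.uint8)*255
    M=np.zeros_like(m); x0,y0,x1,y1=box; M[y0:y1,x0:x1]=m[y0:y1,x0:x1]
    M=cv2.morphologyEx(M,cv2.MORPH_CLOSE,np.ones((3,3)))
    k=max(cv2.findContours(M,cv2.RETR_EXTERNAL,cv2.CHAIN_APPROX_NONE)[0],key=cv2.contourArea)
    print(name,'px',cv2.boundingRect(k),end=' ')
    r=cv2.minAreaRect((onz(c,k.reshape(-1,2),z)[:,:2]*1000).astype(np.float32))
    print(np.round(r[0],1),np.round(r[1],1),round(r[2],2))
E
python3 - <<'E'
from m2 import *
c=np.load('w3.npy',allow_pickle=True).item(); rect(c,(290,110,430,290),.045,'heater w3')
print(bot.get_obs()['eef_pos'].round(4), bot.get_obs()['tool_rot'].round(4))
c=cam('wrist','w4.png'); np.save('w4.npy',c,allow_pickle=True)
rect(c,(230,0,450,290),.006,'pot',200,30)
hsv=cv2.cvtColor(c['img'],cv2.COLOR_RGB2HSV)
m=((hsv[...,1]>110)&(hsv[...,2]>130)&(hsv[...,0]<20)).astype(np.uint8)*255
k=cv2.findContours(m,cv2.RETR_LIST,cv2.CHAIN_APPROX_NONE)[0]
for q in k:
    b=cv2.boundingRect(q)
    if 30<cv2.contourArea(q)<3000 and 240<b[0]<430 and b[1]<260: print(b,cv2.contourArea(q),cv2.minAreaRect(q))
E
```

```text
heater w3 px (303, 121, 116, 152) [554.1  18.1] [241.5 151. ] 88.15
[0.5077 0.2215 0.3612] [-1.100e-03  6.707e-01  7.417e-01  3.000e-04]
pot px (281, 7, 49, 71) [474.6 391.3] [72.3 98.4] 6.35
(256, 168, 20, 19) 97.5 ((265.7500305175781, 177.25001525878906), (22.62741470336914, 4.949747562408447), 45.0)
(256, 168, 20, 19) 104.5 ((265.7500305175781, 177.25001525878906), (22.62741470336914, 4.949747085571289), 45.0)
(314, 87, 16, 44) 637.5 ((321.4999694824219, 108.49998474121094), (14.999998092651367, 42.99999237060547), 0.0)
```

```bash
python3 - <<'E'
from m2 import *
c=np.load('w4.npy',allow_pickle=True).item()
rect(c,(230,0,450,290),.006,'pot',150,45); rect(c,(230,0,450,290),.006,'pot',110,70)
print('ridge at z .084',onz(c,[(321.5,108.5),(314,87),(330,87),(314,131),(330,131)],.084).round(4).tolist())
p=np.array([.5025,.3394]);a=np.radians(6.1);Rm=np.array([[np.cos(a),-np.sin(a)],[np.sin(a),np.cos(a)]])
P=[np.r_[p+Rm@np.array(v[:2]),v[2]] for v in [(-.06,-.105,.006),(.06,-.105,.006),(.06,.105,.006),(-.06,.105,.006),(-.012,-.075,.084),(.012,-.075,.084),(.012,-.015,.084),(-.012,-.015,.084)]]
print(proj(c,P).round(0).tolist())
E
```

```text
pot px (281, 5, 80, 143) [503.3 340.1] [121.  210.8] 6.02
pot px (280, 5, 81, 143) [503.3 340. ] [121.9 210.9] 5.88
ridge at z .084 [[0.5081, 0.2963, 0.084], [0.4951, 0.323, 0.084], [0.5165, 0.3251, 0.084], [0.5009, 0.2653, 0.084], [0.5231, 0.2675, 0.084]]
[[284.0, 147.0], [356.0, 147.0], [360.0, 5.0], [280.0, 6.0], [312.0, 132.0], [329.0, 132.0], [330.0, 86.0], [312.0, 87.0]]
```

View pics/w4.png

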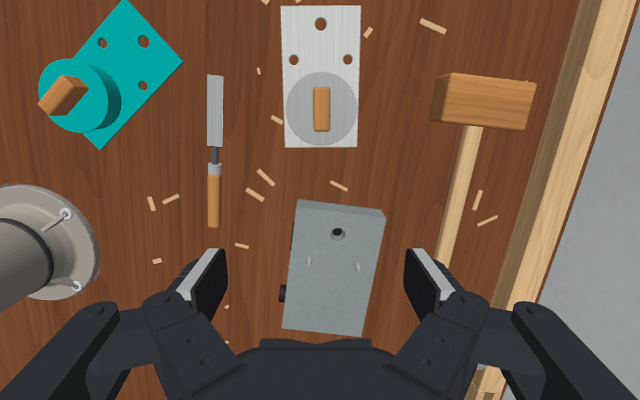

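The wrist view shows the pot at (281–360, 5–148) with its ridge at (321,109), which agrees with the projection. Next I'll lower onto the ridge.

>>> jog_arm([
  [0, 0.037, -0.03, 0, 0, 0.004, 1],
  [0, 0.037, -0.04, 0, 0, 0, 1],
  [0, 0, -0.045, 0, 0, 0, 1],
  [0, 0, -0.045, 0, 0, 0, 1],
  [0, 0, -0.04, 0, 0, 0, 1],
  [0, 0, -0.03, 0, 0, 0, 1],
  [0, 0, -0.03, 0, 0, 0, 1],
  [0, 0, -0.023, 0, 0, 0, 1],
  [0, 0, 0, 0, 0, 0, 1],
  [0, 0, 0, 0, 0, 0, 1],
])

```text
t: 4.35
eef_pos: [0.5083, 0.2881, 0.0823]
tool_rot: [0.0, 0.671, 0.741, -0.0]
contact_force: [-0.3, -0.5, -0.4]
gripper_width: 0.999
grasp_force: 0.0
```

>>> jog_arm([
  [0, 0.007, -0.004, 0, 0, 0.004, 1],
  [0, 0, 0, 0, 0, 0, 1],
  [0, 0, 0, 0, 0, 0, 0],
  [0, 0, 0, 0, 0, 0, 0],
  [0, 0, 0, 0, 0, 0, 0],
  [0, 0, 0, 0, 0, 0, 0],
  [0, 0, 0, 0, 0, 0, 0],
  [0, 0, 0, 0, 0, 0, 0],
], newtons=60)

```text
t: 5.15
eef_pos: [0.5073, 0.2971, 0.0781]
tool_rot: [0.0, 0.669, 0.744, -0.0]
contact_force: [0.0, -0.1, -0.3]
gripper_width: 0.004
grasp_force: 0.0
```

The fingers shut on nothing, so I need to look before going on.

```bash
python3 - <<'E'
from m2 import *
t=cam('top'); s=cam('side'); w=cam('wrist')
out=np.zeros((600,800,3),np.uint8)
out[:300,:400]=cv2.resize(t['img'][130:250,150:310],(400,300)); out[:300,400:]=cv2.resize(s['img'][110:230,180:340],(400,300))
out[300:,:480]=cv2.resize(w['img'],(480,300)); out[300:,480:]=cv2.resize(w['img'][150:344,216:424],(320,300))
cv2.imwrite('pics/comp.png',out[:,:,::-1])
for n,v in zip('tsw',(t,s,w)): np.save(n+'5.npy',v,allow_pickle=True)
print(proj(w,[[.508,.295,.084],[.508,.295,.056]]).round(),proj(t,[[.508,.295,.084]]).round(), bot.get_obs()['q'].round(3))
E
```

```text
[[317. 255.]
 [317. 234.]] [[222. 199.]] [-0.135  0.6   -0.669  1.851  0.481  0.859 -0.935]
```

View pics/comp.png

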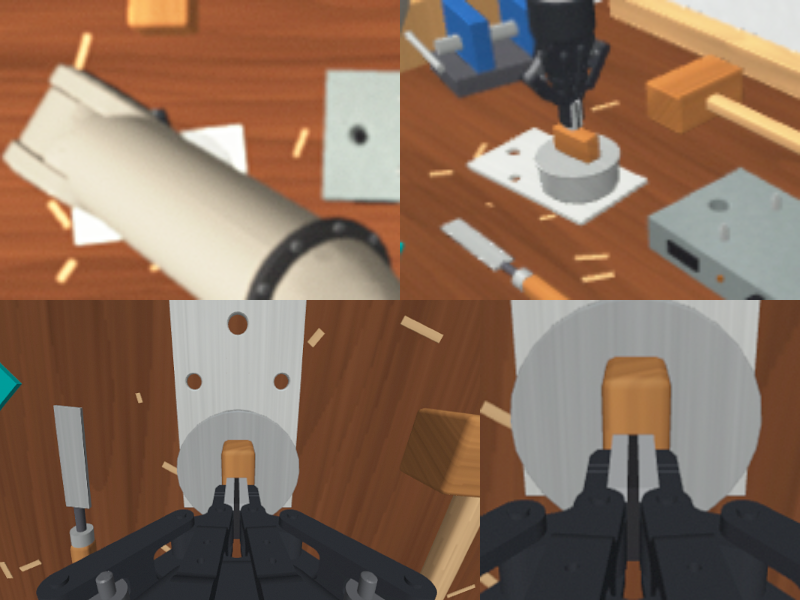

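The fingers closed just above the ridge. In the composite the tips are at (577,128) in the side crop and (632,436) in the wrist crop. I'll triangulate the tips and the ridge.

```bash
python3 - <<'E'
from m2 import *
w,s=[np.load(n+'5.npy',allow_pickle=True).item() for n in 'ws']
print(w['eye'].round(4), s['eye'], bot.get_obs()['eef_pos'].round(4))
def tri(a,ua,b,ub):
    e1,d1=ray(a,[ua]);e2,d2=ray(b,[ub]);d1,d2=d1[0],d2[0]
    k=np.linalg.lstsq(np.c_[d1,-d2],e2-e1,rcond=None)[0]; p,q=e1+k[0]*d1,e2+k[1]*d2; print(p.round(4),q.round(4))
f=lambda x,y:(216+(x-480)*.65,150+(y-300)*194/300); g=lambda x,y:(180+(x-400)*.4,110+y*.4)
tri(w,f(632,437),s,g(577,128))
# where points project in each view (crop coords)
a=np.radians(6);Rm=np.array([[np.cos(a),-np.sin(a)],[np.sin(a),np.cos(a)]])
for v in [(-.012,-.075),(.012,-.075),(.012,-.015),(-.012,-.015)]:
    P=np.r_[np.array([.5033,.34])+Rm@v,.084]
    uw=proj(w,P)[0];us=proj(s,P)[0]; print(P.round(3),'w',((uw-[216,150])/[.65,.6467]+[480,300]).round(),'s',((us-[180,110])/.4+[400,0]).round())
for z in (.056,.07,.085,.1):
    P=[.5075,.2965,z];uw=proj(w,P)[0];us=proj(s,P)[0];print(z,'w',((uw-[216,150])/[.65,.6467]+[480,300]).round(),'s',((us-[180,110])/.4+[400,0]).round())
E
```

```text
[0.4994 0.369  0.2296] [-0.06358473 -0.49879629  0.64817005] [0.5073 0.2972 0.0781]
[0.5063 0.3015 0.0777] [0.5164 0.2962 0.0806]
[0.499 0.264 0.084] w [602. 536.] s [582. 140.]
[0.523 0.267 0.084] w [668. 536.] s [596. 132.]
[0.517 0.326 0.084] w [672. 379.] s [562. 117.]
[0.493 0.324 0.084] w [599. 378.] s [547. 124.]
0.056 w [634. 427.] s [573. 148.]
0.07 w [634. 441.] s [572. 138.]
0.085 w [634. 460.] s [571. 127.]
0.1 w [634. 482.] s [570. 117.]
```

>>> jog_arm([
  [0, 0, -0.001, 0, 0, 0, 0],
  [0, 0, -0.001, 0, 0, 0, 0],
  [0, 0, -0.001, 0, 0, 0, 0],
  [0, 0, 0, 0, 0, 0, 0],
])

```text
t: 5.7
eef_pos: [0.5071, 0.2971, 0.0749]
tool_rot: [-0.0, 0.669, 0.744, -0.0]
contact_force: [-0.0, -0.2, 1.0]
gripper_width: -0.002
grasp_force: 0.0
```

```bash
python3 - <<'E'
from m2 import *
w=np.load('w4.npy',allow_pickle=True).item(); im=w['img']
print(np.array(w['K']).round(1).tolist(), bot.tip_reach, [a for a in dir(bot) if a[0]!='_'])
A=att(w).T@quat([-1.1e-3,.6707,.7417,3e-4]).as_matrix(); print(A.round(3))
P=np.array([.5077,.2215,.3612]); T=quat([-1.1e-3,.6707,.7417,3e-4]).as_matrix()
# expected px of open pad tips (inner faces), near and far pad edges, for several depths ahead of TCP
for d in (-.02,-.01,0,.009,.022): print(d,proj(w,[P+T@[x,y,d] for x in(.011,-.011) for y in(-.0425,.0425)]).round(0).tolist())
E
```

```text
[[301.2, 0.0, 315.1], [0.0, 301.2, 198.0], [0.0, 0.0, 1.0]] 0.022 ['PlanningError', 'get_obs', 'hand_in', 'read_camera', 'tip_reach']
[[ 0.     1.     0.001]
 [-0.959  0.    -0.282]
 [-0.282 -0.001  0.959]]
-0.02 [[227.0, 243.0], [405.0, 243.0], [231.0, 284.0], [401.0, 284.0]]
-0.01 [[232.0, 235.0], [399.0, 235.0], [236.0, 273.0], [396.0, 273.0]]
0 [[237.0, 228.0], [394.0, 228.0], [240.0, 264.0], [391.0, 264.0]]
0.009 [[241.0, 222.0], [390.0, 222.0], [244.0, 257.0], [388.0, 257.0]]
0.022 [[246.0, 214.0], [385.0, 214.0], [248.0, 247.0], [383.0, 247.0]]
```

>>> jog_arm([
  [0, 0, -0.001, 0, 0, 0, 0],
  [0, 0, -0.001, 0, 0, 0, 0],
  [0, 0, 0, 0, 0, 0, 0],
])

```text
t: 6.0
eef_pos: [0.5073, 0.2972, 0.0746]
tool_rot: [0.001, 0.669, 0.744, -0.0]
contact_force: [-3.8, -3.6, 13.6]
gripper_width: 0.003
grasp_force: 6.9
```

>>> jog_arm([
  [0, 0, -0.001, 0, 0, 0, 0],
  [0, 0, -0.001, 0, 0, 0, 0],
  [0, 0, 0, 0, 0, 0, 0],
])

```text
t: 6.3
eef_pos: [0.5074, 0.2973, 0.0745]
tool_rot: [0.001, 0.669, 0.744, -0.0]
contact_force: [-8.1, -7.7, 31.0]
gripper_width: 0.002
grasp_force: 15.4
```

Touchdown on the ridge top (z 0.084) happened at a TCP height of 0.0748. So the fingertips really stand about 9 mm behind the reported TCP, not 22 mm ahead. I'll allow for that 31 mm offset from here on.

>>> jog_arm([
  [0, -0.002, 0.02, 0, 0, 0, 0],
  [0, 0, 0.01, 0, 0, 0, 1],
  [0, 0, 0, 0, 0, 0, 1],
  [0, 0, 0, 0, 0, 0, 1],
  [0, 0, 0, 0, 0, 0, 1],
  [0, 0, 0, 0, 0, 0, 1],
  [0, 0, -0.02, 0, 0, 0, 1],
  [0, 0, -0.02, 0, 0, 0, 1],
  [0, 0, -0.013, 0, 0, 0, 1],
  [0, 0, 0, 0, 0, 0, 1],
])

```text
t: 7.3
eef_pos: [0.5059, 0.2943, 0.046]
tool_rot: [-0.001, 0.669, 0.744, -0.002]
contact_force: [-0.5, -0.5, 0.6]
gripper_width: 0.999
grasp_force: 0.0
```

>>> jog_arm([
  [0, 0, 0, 0, 0, 0, 0],
  [0, 0, 0, 0, 0, 0, 0],
  [0, 0, 0, 0, 0, 0, 0],
  [0, 0, 0, 0, 0, 0, 0],
  [0, 0, 0, 0, 0, 0, 0],
  [0, 0, 0, 0, 0, 0, 0],
], newtons=80)

```text
t: 7.9
eef_pos: [0.508, 0.2955, 0.0491]
tool_rot: [0.0, 0.669, 0.743, 0.001]
contact_force: [0.1, -0.1, 5.3]
gripper_width: 0.262
grasp_force: 80.0
```

>>> jog_arm([
  [0, 0, 0.01, 0, 0, 0, 0],
  [0, 0, 0.02, 0, 0, 0, 0],
  [0, 0, 0.03, 0, 0, 0, 0],
  [0, 0, 0.03, 0, 0, 0, 0],
  [0, 0, 0.02, 0, 0, 0, 0],
  [0, 0, 0, 0, 0, 0, 0],
])

```text
t: 8.5
eef_pos: [0.5083, 0.2962, 0.1609]
tool_rot: [0.001, 0.669, 0.744, 0.002]
contact_force: [0.0, 1.0, -4.8]
gripper_width: 0.262
grasp_force: 79.4
```

>>> jog_arm([
  [0, -0.02, 0, 0, 0, -0.01, 0],
  [0.005, -0.035, 0, 0, 0, -0.02, 0],
  [0.005, -0.035, 0, 0, 0, -0.02, 0],
  [0.005, -0.035, 0, 0, 0, -0.02, 0],
  [0.005, -0.035, 0, 0, 0, -0.02, 0],
  [0.005, -0.035, 0, 0, 0, -0.02, 0],
  [0.005, -0.035, 0, 0, 0, -0.0175, 0],
  [0.005, -0.035, 0, 0, 0, -0.01, 0],
  [0.005, -0.03, 0, 0, 0, 0, 0],
  [0.0045, -0.027, 0, 0, 0, 0, 0],
])

```text
t: 9.5
eef_pos: [0.5503, -0.0292, 0.1563]
tool_rot: [-0.001, 0.719, 0.695, -0.001]
contact_force: [0.7, 0.3, -4.8]
gripper_width: 0.263
grasp_force: 79.1
```

>>> jog_arm([
  [0, 0, 0, 0, 0, 0, 0],
  [0, 0, 0, 0, 0, 0, 0],
  [0, 0, 0, 0, 0, 0, 0],
])

```text
t: 9.8
eef_pos: [0.5509, -0.0256, 0.1572]
tool_rot: [-0.001, 0.718, 0.696, -0.0]
contact_force: [0.6, 0.9, -4.2]
gripper_width: 0.265
grasp_force: 79.2
```

```bash
cat > foot.py <<'E'
from m2 import *
import sys
o=bot.get_obs(); print(o['eef_pos'].round(4),'tool az',np.degrees(2*np.arctan2(o['tool_rot'][2],o['tool_rot'][1])).round(2),o['contact_force'].round(1))
w=cam('wrist',sys.argv[1]+'.png'); np.save(sys.argv[1]+'.npy',w,allow_pickle=True)
zf=float(sys.argv[2]) # foot top height
hsv=cv2.cvtColor(w['img'],cv2.COLOR_RGB2HSV)
a=np.radians(-1.87);Rm=np.array([[np.cos(a),-np.sin(a)],[np.sin(a),np.cos(a)]]); H=np.array([.554,.0177])
for nm,v in [('A',(-.042,.03)),('B',(.042,.03)),('reset',(0,.08))]:
    pr=proj(w,np.r_[H+Rm@v,zf])[0]; g=w['img'].astype(int).sum(2)
    x,y=pr.round().astype(int); r=14; sub=w['img'][y-r:y+r+1,x-r:x+r+1]
    cv2.imwrite(f'pics/{nm}.png',sub[:,:,::-1])
    h=cv2.cvtColor(sub,cv2.COLOR_RGB2GRAY); t,m=cv2.threshold(h,0,255,cv2.THRESH_BINARY_INV+cv2.THRESH_OTSU)
    k=cv2.findContours(m,cv2.RETR_EXTERNAL,cv2.CHAIN_APPROX_NONE)[0]
    for q in k:
        if cv2.contourArea(q)>25:
            e=cv2.minEnclosingCircle(q); P=onz(w,[np.array(e[0])+[x-r,y-r]],zf)[0]
            print(nm,'thr',t,'area',cv2.contourArea(q),'r',round(e[1],1),'err mm (world)',((P[:2]-H-Rm@v)*1000).round(1))
E
python3 foot.py w6 0.113
```

```text
[ 0.5509 -0.0256  0.1572] tool az 88.28 [ 0.6  0.9 -4.2]
A thr 151.0 area 435.5 r 13.3 err mm (world) [-2.9  1.9]
B thr 148.0 area 424.0 r 13.5 err mm (world) [-2.4  2.2]
reset thr 149.0 area 650.0 r 16.9 err mm (world) [-1.7  1.2]
```

>>> jog_arm([
  [0.0025, -0.002, 0, 0, 0, 0, 0],
  [0, 0, -0.01, 0, 0, 0, 0],
  [0, 0, -0.01, 0, 0, 0, 0],
  [0, 0, -0.01, 0, 0, 0, 0],
  [0, 0, -0.004, 0, 0, 0, 0],
  [0, 0, 0, 0, 0, 0, 0],
  [0, 0, 0, 0, 0, 0, 0],
])

```text
t: 10.55
eef_pos: [0.5544, -0.0287, 0.1241]
tool_rot: [-0.0, 0.718, 0.696, 0.0]
contact_force: [0.5, 0.5, -3.9]
gripper_width: 0.265
grasp_force: 79.0
```

```bash
python3 foot.py w7 0.080
python3 - <<'E'
from h import *
w=np.load('w7.npy',allow_pickle=True).item(); g=cv2.cvtColor(w['img'],cv2.COLOR_RGB2GRAY)
for v in [(.5130,.0491),(.5970,.0463)]:
    x,y=proj(w,[*v,.08])[0].round().astype(int); print(x,y); print(g[y-14:y+15:2,x-14:x+15:2])
E
```

```text
[ 0.5544 -0.0287  0.1241] tool az 88.2 [ 0.5  0.5 -3.9]
A thr 144.0 area 478.0 r 13.4 err mm (world) [ 1.3 -0.8]
B thr 145.0 area 470.5 r 13.3 err mm (world) [ 1.3 -1. ]
245 103
[[179 177 175 181 176 176 181 183 182 179 182 182 179 177 176]
 [178 177 176 181 177 176 185 187 171 185 185 184 179 177 176]
 [178 177 174 180 180 100 108 104  99 106 109 137 182 177 176]
 [178 176 174 183 109  95 112 132 129 128 129 128 122 178 175]
 [177 177 176 112  90 113 132 130 129 129 129 139 132 128 175]
 [177 177 164 107  89 131 130 129 129 135 150 147 140 129 143]
 [178 178 125  91 123 129 130 130 129 143 153 140 130 117 133]
 [178 177 132  83 131 129 131 130 122 149 151 128 103  98 106]
 [179 177 140  85 131 129 130 131 109 127 155 127  78  78  86]
 [178 176 148  87 132 129 131 130 127  72  70  74  75  75  96]
 [178 177 156  96 129 130 130 129 131 103  70  74  74  73 105]
 [178 177 176 159 105 131 129 129 130 130 116  85  78  78 139]
 [177 177 175 169 150 126 129 129 129 128 129 129 130 142 179]
 [177 176 175 175 180 153 131 128 129 128 127 125 143 191 174]
 [178 176 176 174 179 183 176 158 148 13
[... 591 characters left out ...]
95 155]
 [178 165  94  76  73  69  70 116 124 123 123 123 122 110 166]
 [178 171 100  74  74  72  96 124 123 124 125 124 123 134 173]
 [177 175 137  76  80  98 125 123 124 124 124 122 130 175 178]
 [177 178 178 132 124 123 123 123 124 123 123 133 166 185 178]
 [177 177 179 170 126 121 122 123 123 122 137 174 192 181 177]
 [178 177 179 179 182 152 134 127 138 161 184 195 181 181 177]]Traceback (most recent call last):
  File "foot.py", line 11, in <module>
    cv2.imwrite(f'pics/{nm}.png',sub[:,:,::-1])
    ~~~~~~~~~~~^^^^^^^^^^^^^^^^^^^^^^^^^^^^^^^^
cv2.error: OpenCV(4.12.0) /io/opencv/modules/imgcodecs/src/loadsave.cpp:1146: error: (-215:Assertion failed) !_img.empty() in function 'imwrite'
```

```bash
python3 - <<'E'
from h import *
w=np.load('w7.npy',allow_pickle=True).item()
print(onz(w,[(251,102),(376,102)],.066).round(4)); print(proj(w,[[.513,.0491,.066],[.597,.0463,.066],[.513,.0491,.047],[.597,.0463,.047]]).round(1))
E
```

```text
[[0.5137 0.0498 0.066 ]
 [0.5968 0.0472 0.066 ]]
[[250.1 103.1]
 [376.2 103.4]
 [255.5 103.7]
 [371.1 103.9]]
```

>>> jog_arm([
  [-0.001, 0.0015, 0, 0, 0, 0, 0],
  [0, 0, 0, 0, 0, 0, 0],
  [0, 0, -0.005, 0, 0, 0, 0],
  [0, 0, -0.005, 0, 0, 0, 0],
  [0, 0, -0.004, 0, 0, 0, 0],
  [0, 0, 0, 0, 0, 0, 0],
])

```text
t: 11.2
eef_pos: [0.5526, -0.0274, 0.1092]
tool_rot: [-0.001, 0.718, 0.696, -0.001]
contact_force: [0.2, 0.2, -4.8]
gripper_width: 0.265
grasp_force: 79.2
```

>>> jog_arm([
  [0, 0, -0.005, 0, 0, 0, 0],
  [0, 0, -0.004, 0, 0, 0, 0],
  [0, 0, 0, 0, 0, 0, 0],
])

```text
t: 11.5
eef_pos: [0.5528, -0.0274, 0.1004]
tool_rot: [-0.0, 0.718, 0.696, -0.0]
contact_force: [-0.1, -0.7, -5.0]
gripper_width: 0.266
grasp_force: 79.2
```

>>> jog_arm([
  [0, 0, -0.002, 0, 0, 0, 0],
  [0, 0, -0.002, 0, 0, 0, 0],
  [0, 0, -0.001, 0, 0, 0, 0],
  [0, 0, 0, 0, 0, 0, 0],
])

```text
t: 11.9
eef_pos: [0.5532, -0.0273, 0.096]
tool_rot: [-0.0, 0.718, 0.696, -0.0]
contact_force: [-0.5, -0.0, -5.1]
gripper_width: 0.266
grasp_force: 79.2
```

>>> jog_arm([
  [0, 0, -0.001, 0, 0, 0, 0],
  [0, 0, -0.001, 0, 0, 0, 0],
  [0, 0, 0, 0, 0, 0, 0],
])

```text
t: 12.2
eef_pos: [0.5534, -0.0273, 0.0942]
tool_rot: [0.0, 0.718, 0.696, 0.0]
contact_force: [-0.1, 0.1, -5.0]
gripper_width: 0.266
grasp_force: 79.2
```

>>> jog_arm([
  [0, 0, -0.001, 0, 0, 0, 0],
  [0, 0, -0.0005, 0, 0, 0, 0],
  [0, 0, 0, 0, 0, 0, 0],
])

```text
t: 12.5
eef_pos: [0.5534, -0.0273, 0.094]
tool_rot: [0.0, 0.718, 0.696, -0.0]
contact_force: [-6.0, -0.8, 9.7]
gripper_width: 0.269
grasp_force: 81.2
```

Contact came at the expected height, so I'll release, back off and check.

>>> jog_arm([
  [0, 0, 0.001, 0, 0, 0, 0.5],
  [0, 0, 0, 0, 0, 0, 1],
  [0, 0, 0, 0, 0, 0, 1],
  [0, 0, 0, 0, 0, 0, 1],
  [0, 0, 0.02, 0, 0, 0, 1],
  [0, 0, 0.04, 0, 0, 0, 1],
  [0, 0, 0.045, 0, 0, 0, 1],
  [0, 0, 0.045, 0, 0, 0, 1],
  [0, 0, 0.045, 0, 0, 0, 1],
  [0, 0, 0, 0, 0, 0, 1],
])

```text
t: 13.5
eef_pos: [0.5568, -0.0265, 0.2952]
tool_rot: [0.004, 0.718, 0.696, 0.004]
contact_force: [-0.0, -0.2, 0.0]
gripper_width: 0.998
grasp_force: 0.0
```

>>> jog_arm([
  [0, -0.03, 0.03, 0, 0, 0, 1],
  [0, -0.03, 0.03, 0, 0, 0, 1],
  [0, 0, 0, 0, 0, 0, 1],
  [0, 0, 0, 0, 0, 0, 1],
])

```text
t: 13.9
eef_pos: [0.5534, -0.0878, 0.3485]
tool_rot: [0.0, 0.719, 0.695, 0.0]
contact_force: [-0.4, 0.9, 0.5]
gripper_width: 0.999
grasp_force: 0.0
```

```bash
python3 - <<'E'
from m2 import *
print(bot.get_obs()['eef_pos'].round(4))
w=cam('wrist','w8.png'); np.save('w8.npy',w,allow_pickle=True)
rect(w,(200,0,450,260),.051,'pot',150,20); rect(w,(200,0,450,260),.051,'pot',165,25)
a=np.radians(-1.87);Rm=np.array([[np.cos(a),-np.sin(a)],[np.sin(a),np.cos(a)]]); H=np.array([.5545,.0185])
print('expected', proj(w,[np.r_[H+Rm@v,.051] for v in [(-.06,-.105),(.06,-.105),(.06,.105),(-.06,.105)]]).round(1).tolist())
g=cv2.cvtColor(w['img'],cv2.COLOR_RGB2GRAY)
for v in [(-.042,.03),(.042,.03),(0,.08)]:
    x,y=proj(w,np.r_[H+Rm@v,.051])[0].round().astype(int); print(x,y); print(g[y-9:y+10,x-9:x+10])
E
```

```text
[ 0.5534 -0.0878  0.3485]
pot px (261, 0, 99, 161) [548.2  18.1] [212.  133.9] 88.12
pot px (268, 0, 92, 160) [554.2  18.6] [210.4 120.9] 88.1
expected [[273.8, 158.9], [353.9, 158.9], [359.3, 0.3], [268.0, 0.3]]
283 62
[[203 202 200 201 201 202 196 203 205 205 203 205 205 200 198 199 200 202
  203]
 [204 201 200 200 200 201 197 204 206 205 204 205 205 201 198 199 201 202
  202]
 [204 201 200 200 201 202 199 206 206 200 207 208 206 202 198 199 201 201
  202]
 [204 201 201 201 202 201 180 183 163 154 166 183 200 204 199 199 201 201
  202]
 [204 201 200 201 200 178 133 130 121 121 129 133 159 190 201 199 200 201
  202]
 [204 201 201 200 187 133 117 146 150 154 150 140 141 158 188 200 201 201
  201]
 [203 200 201 198 158 113 144 164 172 166 152 145 146 148 168 195 201 201
  202]
 [203 200 200 188 134 132 151 166 174 151 131 123 130 151 161 190 202 201
  201]
 [204 200 199 184 128 145 131 141 179 150  97 100 113 143 159 186 202 202
  201]
 [204 201 198 180 138 145 103 105 135 108  87  93  96 124 156 182 202 201
  201]
 [204 201 199 186 139 143  97  86  91  86  88  87  85 110 159 186 201 
[... 3053 characters left out ...]
  49  48  50  48  48  45  82  92 149 198 206
  204]
 [203 185 123 102  66  45  50  50  49  50  51  48  45  42  81 162 200 205
  204]
 [204 198 160 105  44  48  49  49  50  50  48  48  47  43  77 162 201 205
  204]
 [204 205 181  75  42  47  49  48  47  49  48  48  47  41 115 183 204 204
  204]
 [204 205 186 110  40  45  48  48  47  49  49  47  45  44 132 191 204 204
  204]
 [203 205 208 184  58  44  45  48  46  48  47  43  47 115 182 204 203 205
  204]
 [203 204 207 200 168 102  44  39  41  42  39  48 120 188 207 202 202 204
  204]
 [203 204 204 206 213 195 116  99  84  96 107 133 190 210 201 200 202 204
  204]
 [204 203 203 204 206 207 213 208 188 203 218 215 210 204 200 200 202 204
  203]]
```

The pot rectangle at z 0.051 has centre (554.2, 18.6) mm, yaw -1.9° and the right size, with the peg tips visible in the holes. The pot is home. Now for the pusher.

>>> jog_arm([
  [-0.007, -0.033, 0, 0, 0, -0.05, 1],
  [-0.007, -0.033, 0, 0, 0, -0.05, 1],
  [-0.007, -0.033, 0, 0, 0, -0.05, 1],
  [-0.007, -0.033, 0, 0, 0, -0.05, 1],
  [-0.007, -0.033, 0, 0, 0, -0.05, 1],
  [-0.007, -0.033, 0, 0, 0, -0.01, 1],
  [-0.007, -0.033, 0, 0, 0, 0, 1],
  [-0.006, -0.034, 0, 0, 0, 0, 1],
  [0, 0, 0, 0, 0, 0, 1],
  [0, 0, 0, 0, 0, 0, 1],
])

```text
t: 14.95
eef_pos: [0.4982, -0.3513, 0.3468]
tool_rot: [-0.002, 0.802, 0.597, -0.0]
contact_force: [0.2, 0.5, -1.2]
gripper_width: 1.002
grasp_force: 0.0
```

```bash
python3 - <<'E'
from m2 import *
o=bot.get_obs(); print(o['eef_pos'].round(4),np.degrees(2*np.arctan2(o['tool_rot'][2],o['tool_rot'][1])))
w=cam('wrist','w9.png'); np.save('w9.npy',w,allow_pickle=True)
h=cv2.cvtColor(w['img'],cv2.COLOR_RGB2HSV)
x,y=proj(w,[.4988,-.3526,.155])[0].round().astype(int); print(x,y)
print(h[y-20:y+21:2,x-22:x+23:2,1])
x0,y0=proj(w,[.4988,-.3526,.075])[0].round().astype(int); print(x0,y0)
m=((h[...,1]>120)&(h[...,2]>100)).astype(np.uint8)*255; M=np.zeros_like(m); M[y-40:y+60,x-25:x+25]=m[y-40:y+60,x-25:x+25]
for k in cv2.findContours(M,cv2.RETR_EXTERNAL,cv2.CHAIN_APPROX_NONE)[0]:
    if cv2.contourArea(k)>60: print(cv2.boundingRect(k),cv2.contourArea(k))
E
```

```text
[ 0.4982 -0.3513  0.3468] 73.31783478093323
317 175
[[ 93  95  95  93  93  92  93  92  93  92  95  98  92  94  94  95  95  94
   94  96  96  93  91]
 [ 94  95  94  94  95  93  91  93  94 144 161 161 159 115  94  94  95  92
   94  96  96  93  93]
 [ 95  95  95  95  94  93  91  94 157 154 150 149 152 159 119  94  95  92
   96  96  95  92  92]
 [ 95  95  94  96  94  93  93 113 152 151 152 151 154 154 149  92  93  93
   96  96  93  92  90]
 [ 95  97  95  95  95  93  91 138 151 149 149 150 150 154 160 108  93  92
   95  96  93  91  93]
 [ 95  95  96  95  92  92  91 144 152 150 150 149 150 151 160 103  95  94
   95  97  94  92  92]
 [ 95  95  96  95  95  92  91 142 152 146 145 145 147 153 157 107  94  92
   95  96  93  92  93]
 [ 95  95  96  93  93  93  92 159 144 146 151 148 149 149 154 114  94  93
   95  97  93  91  93]
 [ 93  96  95  94  95  92  94 154 150 149 148 148 148 148 148 136  94  94
   96  96  95  91  93]
 [ 96  96  95  94  93  92  98 152 148 148 148 148 149 148 150 137  93  96
   97  94  93  93  93]
 [ 95  95  96  94  93  93  99 150 148 147 148 146 147 146 147 138  93  94
   9
[... 372 characters left out ...]
 95  93  95
   97  94  93  92  92]
 [ 95  95  96  94  95  93  93  92  92  93  94  94  93  95  94  95  94  94
   97  94  93  93  96]
 [ 94  95  97  95  93  93  93  94  94  96  96  96  94  95  95  96  95  96
   96  94  92  92  96]
 [ 95  97  96  94  96  93  94  94  93  94  96  96  95  95  94  95  95  96
   94  95  93  92  96]
 [ 96  97  96  93  94  94  94  92  93  95  94  94  96  93  95  94  96  95
   94  94  93  94 100]
 [ 96  96  96  94  93  94  93  92  94  94  95  94  96  94  95  96  95  96
   94  94  93  93  99]
 [ 95  96  98  94  94  94  93  93  94  96  96  92  96  93  97  97  94  96
   93  94  92  93 100]]
317 164
(292, 208, 50, 27) 394.0
(304, 200, 23, 23) 430.5
(308, 156, 18, 28) 370.0
```

>>> jog_arm([
  [0.0005, -0.001, -0.03, 0, 0, 0, 1],
  [0, 0, -0.04, 0, 0, 0, 1],
  [0, 0, -0.04, 0, 0, 0, 1],
  [0, 0, -0.04, 0, 0, 0, 1],
  [0, 0, -0.04, 0, 0, 0, 1],
  [0, 0, -0.03, 0, 0, 0, 1],
  [0, 0, -0.03, 0, 0, 0, 1],
  [0, 0, 0, 0, 0, 0, 1],
  [0, 0, 0, 0, 0, 0, 1],
])

```text
t: 15.9
eef_pos: [0.4996, -0.3516, 0.099]
tool_rot: [-0.0, 0.802, 0.598, 0.0]
contact_force: [0.5, 0.2, 1.0]
gripper_width: 1.002
grasp_force: 0.0
```

>>> jog_arm([
  [0, -0.001, 0, 0, 0, 0, 1],
  [0, 0, 0, 0, 0, 0, 0],
  [0, 0, 0, 0, 0, 0, 0],
  [0, 0, 0, 0, 0, 0, 0],
  [0, 0, 0, 0, 0, 0, 0],
  [0, 0, 0, 0, 0, 0, 0],
  [0, 0, 0, 0, 0, 0, 0],
  [0, 0, 0, 0, 0, 0, 0],
], newtons=80)

```text
t: 16.7
eef_pos: [0.499, -0.3545, 0.0991]
tool_rot: [0.0, 0.802, 0.597, 0.0]
contact_force: [-1.0, 0.5, 5.6]
gripper_width: 0.239
grasp_force: 78.0
```

>>> jog_arm([
  [0, 0, 0.01, 0, 0, 0, 0],
  [0, 0, 0.02, 0, 0, 0, 0],
  [0, 0, 0.03, 0, 0, 0, 0],
  [0, 0, 0.03, 0, 0, 0, 0],
  [0, 0, 0.03, 0, 0, 0, 0],
  [0, 0, 0.03, 0, 0, 0, 0],
  [0, 0, 0.03, 0, 0, 0, 0],
  [0, 0, 0, 0, 0, 0, 0],
])

```text
t: 17.5
eef_pos: [0.5009, -0.3551, 0.2836]
tool_rot: [0.004, 0.802, 0.597, 0.001]
contact_force: [1.3, -0.0, -1.0]
gripper_width: 0.234
grasp_force: 78.2
```

>>> jog_arm([
  [0.005, -0.0, 0, 0, 0, 0, 0],
  [0.005, 0.035, 0, 0, 0, 0.02, 0],
  [0.005, 0.035, 0, 0, 0, 0.03, 0],
  [0.005, 0.035, 0, 0, 0, 0.03, 0],
  [0.005, 0.035, 0, 0, 0, 0.03, 0],
  [0.005, 0.035, 0, 0, 0, 0.03, 0],
  [0.005, 0.035, 0, 0, 0, 0.03, 0],
  [0.005, 0.035, 0, 0, 0, 0.03, 0],
  [0.005, 0.035, 0, 0, 0, 0.03, 0],
  [0.005, 0.035, 0, 0, 0, 0.03, 0],
])

```text
t: 18.5
eef_pos: [0.548, -0.0378, 0.277]
tool_rot: [-0.001, 0.718, 0.696, -0.001]
contact_force: [-0.1, -1.1, -0.2]
gripper_width: 0.238
grasp_force: 78.3
```

>>> jog_arm([
  [0.008, 0.035, 0, 0, 0, 0, 0],
  [0, 0.035, 0, 0, 0, 0, 0],
  [0, 0.035, 0, 0, 0, 0, 0],
  [0, 0.032, 0, 0, 0, 0, 0],
  [0, 0, 0, 0, 0, 0, 0],
  [0, 0, 0, 0, 0, 0, 0],
  [0, 0, 0, 0, 0, 0, 0],
])

```text
t: 19.2
eef_pos: [0.5565, 0.0964, 0.2775]
tool_rot: [-0.0, 0.719, 0.695, -0.001]
contact_force: [-0.2, -1.0, -0.8]
gripper_width: 0.233
grasp_force: 78.3
```

>>> jog_arm([
  [0, 0, -0.03, 0, 0, 0, 0],
  [0, 0, -0.03, 0, 0, 0, 0],
  [0, 0, -0.03, 0, 0, 0, 0],
  [0, 0, -0.02, 0, 0, 0, 0],
  [0, 0, 0, 0, 0, 0, 0],
  [0, 0, 0, 0, 0, 0, 0],
  [0, 0, 0, 0, 0, 0, 0],
])

```text
t: 19.9
eef_pos: [0.5578, 0.0975, 0.17]
tool_rot: [0.001, 0.718, 0.696, 0.001]
contact_force: [0.2, 0.2, -0.1]
gripper_width: 0.237
grasp_force: 78.4
```

```bash
python3 - <<'E'
from m2 import *
np.set_printoptions(linewidth=220)
o=bot.get_obs(); p=o['eef_pos']; print(p.round(4), o['contact_force'].round(1))
for n in ('wrist','side'):
    c=cam(n,n+'10.png'); np.save(n+'10.npy',c,allow_pickle=True); g=cv2.cvtColor(c['img'],cv2.COLOR_RGB2GRAY)
    print(n,'hole',proj(c,[.5568,.0986,.051]).round(1),'blunt',proj(c,[p[0],p[1]+.002,p[2]-.094]).round(1),'mid',proj(c,[p[0],p[1]+.002,p[2]-.06]).round(1))
    x,y=proj(c,[.5568,.0986,.051])[0].round().astype(int)
    if n=='side': print(g[y-26:y+9,x-10:x+11])
    else: print(g[max(y-32,0):y+44:2,x-30:x+31:2])
E
```

```text
[0.5578 0.0975 0.17  ] [ 0.2  0.2 -0.1]
wrist hole [[314.3 189.4]] blunt [[315.4 195.8]] mid [[315.5 208.5]]
[[138 140 140 ... 139 139 139]
 [140 139 140 ... 139 139 139]
 [137 139 138 ... 139 139 139]
 ...
 [191 193 190 ... 194 191 189]
 [191 192 191 ... 194 191 189]
 [191 192 191 ... 193 191 189]]
side hole [[306.1 189.5]] blunt [[306.2 182.1]] mid [[306.2 171.9]]
[[ 92  93  95  96  94  92  94  94  94 117 149 146 131  90  89  88  88  86  87  89  88]
 [ 88  92  92  94  93  96  95  93  92 115 150 145 131  89  92  89  89  89  87  86  87]
 [ 87  87  88  90  92  92  92  95  95 116 149 146 131  91  92  93  90  90  89  88  86]
 [ 90  90  92  91  90  92  91  91  93 117 149 144 130  90  93  92  91  91  90  89  87]
 [ 91  91  90  90  91  90  91  91  91 116 148 147 130  90  93  93  91  91  92  92  91]
 [ 91  92  89  90  89  88  91  92  92 113 148 146 131  90  94  91  91  93  91  90  90]
 [ 90  90  92  91  89  90  90  89  93 115 148 145 129  87  92  94  92  93  92  91  93]
 [ 92  90  89  89  90  92  90  90  88 112 146 146 131  86  93  92  93  95  91  91  91]
 [ 88  90  92  89  89  90  93  91  
[... 1614 characters left out ...]
36]
 [237 237 238 237 237 237 237 238 225 157 132 131 130 150 206 237 236 236 237 237 236]
 [236 237 238 237 237 237 237 238 237 233 222 213 202 225 236 236 236 236 236 236 237]
 [236 236 237 238 238 238 238 237 237 238 237 238 238 238 238 237 236 237 237 236 235]
 [237 238 237 237 238 238 237 238 237 237 237 238 238 238 238 238 237 236 235 236 237]
 [241 239 238 238 238 238 237 237 237 238 237 238 237 237 237 238 238 237 236 235 236]
 [239 241 240 238 237 237 237 237 238 237 237 237 237 237 237 237 238 237 238 238 236]
 [237 238 239 241 239 238 237 238 237 238 238 236 236 236 237 237 236 237 237 238 238]
 [237 237 237 238 239 241 239 238 237 238 238 237 237 234 235 236 236 237 237 237 237]]
```

```bash
python3 - <<'E'
from h import *
import sys
np.set_printoptions(linewidth=250,threshold=sys.maxsize)
c=np.load('wrist10.npy',allow_pickle=True).item(); g=cv2.cvtColor(c['img'],cv2.COLOR_RGB2GRAY)
print(g[170:214:2,288:342:2])
E
```

```text
[[190 191 192 191 191 190 191 190 192 191 192 192 190 188 190 193 192 188 188 190 192 189 188 189 188 191 195]
 [190 190 192 191 191 190 191 190 192 192 191 192 191 188 190 193 192 188 188 191 192 188 188 189 188 192 195]
 [191 190 191 191 191 191 191 189 193 191 192 191 191 188 190 193 192 188 188 191 192 189 188 189 188 191 195]
 [190 190 192 191 191 192 191 190 193 191 192 191 191 187 189 193 192 188 188 192 192 189 188 190 188 192 195]
 [191 190 191 190 190 191 191 190 192 192 193 192 191 188 190 193 192 187 187 192 193 188 188 189 188 193 195]
 [190 190 192 191 190 191 192 190 192 192 193 190 178 164 170 183 195 188 188 191 192 189 188 189 188 192 195]
 [191 190 192 191 191 191 191 191 192 193 169  82  38  31  29  61 141 185 188 191 193 190 189 189 187 193 195]
 [191 190 192 191 190 191 191 191 194 166  50  32  34  33  34  32  26 126 187 190 192 189 189 189 188 193 196]
 [191 190 192 191 190 191 191 191 186 100  30  35  35  34  35  33  32  51 169 192 193 189 189 189 188 193 195]
 [191 191 192 191 190 191 191 191 176 119  29  35  31  35  32  32  34  39 162 191 193 188 188 189 188
[... 642 characters left out ...]
 192 192 189 189 190 187 193 196]
 [191 191 192 191 190 193 191 191 192 190 193 172 144 151 148 130 159 189 187 192 191 188 190 189 188 194 196]
 [191 191 193 191 189 192 191 191 191 191 193 155 145 151 147 132 154 188 187 192 192 189 190 189 188 193 196]
 [191 190 193 191 189 192 191 191 191 190 193 156 145 151 147 133 156 188 186 192 192 189 190 190 189 194 197]
 [191 190 193 190 188 192 191 192 192 191 194 150 145 151 147 132 137 189 187 191 192 189 190 190 189 194 196]
 [191 190 192 191 188 193 191 192 192 191 194 146 149 153 150 142 140 191 188 191 192 189 190 189 188 194 196]
 [191 190 192 191 189 192 190 191 193 179 158 148 151 151 151 151 148 158 180 192 192 188 191 189 188 194 196]]
```

The shank is about 1 mm off the hole centre in both views. I'll correct that and go down through the hole.

>>> jog_arm([
  [-0.001, -0.001, 0, 0, 0, 0, 0],
  [0, 0, -0.01, 0, 0, 0, 0],
  [0, 0, -0.01, 0, 0, 0, 0],
  [0, 0, -0.01, 0, 0, 0, 0],
  [0, 0, -0.01, 0, 0, 0, 0],
  [0, 0, 0, 0, 0, 0, 0],
  [0, 0, 0, 0, 0, 0, 0],
])

```text
t: 20.7
eef_pos: [0.5556, 0.0968, 0.1282]
tool_rot: [-0.0, 0.718, 0.696, -0.0]
contact_force: [0.3, 0.4, -1.0]
gripper_width: 0.239
grasp_force: 78.4
```

>>> jog_arm([
  [0, 0, -0.003, 0, 0, 0, 0],
  [0, 0, -0.003, 0, 0, 0, 0],
  [0, 0, -0.002, 0, 0, 0, 0],
  [0, 0, 0, 0, 0, 0, 0],
])

```text
t: 21.1
eef_pos: [0.5562, 0.0968, 0.1209]
tool_rot: [0.0, 0.718, 0.696, 0.0]
contact_force: [0.4, -0.1, 2.1]
gripper_width: 0.24
grasp_force: 78.6
```

Button contact started as predicted, so I'll keep pressing onto the stop.

>>> jog_arm([
  [0, 0, -0.002, 0, 0, 0, 0],
  [0, 0, -0.001, 0, 0, 0, 0],
  [0, 0, 0, 0, 0, 0, 0],
])

```text
t: 21.4
eef_pos: [0.5563, 0.0969, 0.118]
tool_rot: [0.0, 0.718, 0.696, 0.0]
contact_force: [-1.1, -0.2, 5.1]
gripper_width: 0.24
grasp_force: 78.7
```

>>> jog_arm([
  [0, 0, -0.001, 0, 0, 0, 0],
  [0, 0, 0, 0, 0, 0, 0],
  [0, 0, 0, 0, 0, 0, 0],
])

```text
t: 21.7
eef_pos: [0.5564, 0.097, 0.1178]
tool_rot: [0.001, 0.718, 0.696, 0.001]
contact_force: [-0.8, 0.1, 10.5]
gripper_width: 0.238
grasp_force: 79.8
```

The stop has been reached at TCP z 0.118 with 10 N, matching the geometry. Handing in.

```bash
python3 -c "
from station import bot
print(bot.get_obs()['contact_force'].round(1)); print(bot.hand_in())"
```

```text
[-0.8  0.1 10.5]
the job is handed in; nothing more can be done
None
```

The job is handed in with the pot seated on its pegs and released, and the pusher still gripped, holding the reset button on its stop at about 10 N at t ≈ 21.7 s; no verdict came back, and the fingertips proved to be about 9 mm behind the reported TCP, not the 22 mm ahead that `bot.tip_reach` gives, so my first grasp closed on air and I measured the offset by touching the ridge top with up to about 31 N.

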